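Stow the wide slot punch on its sloped rest and latch the keeper

TASK

Put the wide slot punch (blue band) away: lay it flat on the sloped rest of the stand, same side up as it lies now, with its dark cutting end down in the aluminium shoe at the low end, and let go of it without dropping it. Then swing the red-tabbed keeper bar over the punch and down until it lies fully home in its brass catch. Leave everything else on the bench where it is.

Things in the scene. Friction and masses are not known exactly. Their poses are not given: they have to be found in the camera images.
- wide_punch: wide slot punch, flat steel bar 100 long, 40 wide, 18 thick, blue band near the head; the last 16 mm at the cutting end are dark, 34 wide, 14 thick. Lies flat on the green mat (3 mm thick). Origin: centre of its underside. x along it towards the cutting end (at x = +50 mm), y across, z up. About 0.4 kg.
- wide_punch_edge (a point): middle of the wide punch's cutting edge (50 mm along +x, 7 mm above the underside)
- cradle: sloped rest on a stand: a wooden rail 24 wide, 78 long, ending in a shoe, about 100 above the table, falling 30 degrees along its x (away from the robot). Origin: on the rail's upper face, where the centre of the wide punch's underside belongs; x down the slope, y across, z square to the slope. A punch laid home has the same axes as the rest. Sizes in mm.
- shoe (a point): middle of the stop face of the aluminium shoe at the rest's low end (x 50, y 0, z 0 mm of the rest's frame; axes as the rest). Stop rises to z = +14; side cheeks run from x = 26 to 62, inner faces at y = +-23, tops at z = +12.
- catch (a point): floor of the forked brass catch, where the keeper bar comes to lie (x -32, y -45, z 19 mm of the rest's frame; axes as the rest); fork 25 wide in x, 10 in y, tops at z = +34.
- keeper (a joint): keeper bar's hinge angle, rad: 0 = closed, across the rest and in the catch; grows as it swings up (1.57 = square to the slope) and over to the +y side, to 2.65. Hinge line parallel to the rest's x through x -32, y 45, z 23.5 mm of the rest's frame (posts 25 wide in x, 10 in y, tops at z = +30). Stiff: stays where left; about 1 N at the tab moves it.
- keeper_tab (a point): centre of the red tab near the keeper bar's free end, 110 mm from the hinge line; closed it is at x -32, y -65, z 23.5 mm of the rest's frame. Tab 14 wide (along the rest's x), 24 long along the bar, 10 thick; the bar is steel, 14 wide, 6 thick, and ends 122 mm from the hinge. y axis along the bar towards the hinge.
- narrow_punch: narrow slot punch with a yellow band, 100 x 26 x 18, on the mat; leave it. Origin and axes as for the wide punch.
- mallet: mallet lying on the bench, 220 long, light wooden handle, white round head 48 across; leave it. Origin under its middle.
- jar: amber glass jar, 56 across, 60 high; leave it. Origin at its underside.
- dye: white bottle with black cap, 44 across, 100 high; leave it. Origin at its underside.
- awl: awl lying on the bench, dark wooden handle, 150 long; leave it. Origin under its middle.
- weight: brass pattern weight, 44 across, 28 high, on the mat; leave it. Origin at its underside.
There are look-alikes about, which are no part of the job. Leave any orange or pink look-alike of the wide_punch alone.

How it is judged:
By the outcome, as a careful person would: the job done as asked, in the order asked, and still so for the second after the job is handed in, with the robot touching nothing.
It also fails if it takes over 61 s, if anything falls off the work surface, if the arm or the gripper's body presses on something with over 40 N, if the wrist force passes 120 N, or if a joint passes its speed limit or range.

ROBOT

A 7-joint arm with a two-finger parallel gripper is mounted at the origin on the work surface. World frame = base frame: x ahead of the robot, y to its left, z up, the work surface at z = 0. Lengths are in mm, angles in rad, forces in N, time in s.
With the tool pointing down it reaches from about 400 to 875 mm from the base axis. Payload 4.4 kg.
Tool frame: the origin (TCP) lies at the very end of the fingers, on their centre line; the grasp point (between the pads) lies 19 mm behind it; y points along the fingers, z is the direction in which the jaws open and shut, and the axes are right-handed (so a half turn about y gives the same grasp; the last joint's range is limited). The gripper opens to 85 mm and grips with 20 to 120 N. Pads are 22 mm wide; open, the fingers measure 114 mm over their backs; the gripper's body (76 mm by 85 mm) begins 54 mm behind the grasp point. The pads swing forward as they close: fully open they stand 13 mm farther back than shut.
Start: joints at [1.11, 0.628, 0.038, 1.517, -0.027, 0.996, -0.02], TCP at [250.033, -600.001, 231.313] pointing down, gripper open.
Joint ranges: [-3.06, 3.06], [-0.37, 2.12], [-1.25, 1.32], [0.18, 2.47], [-1.1, 4.24], [0.23, 1.98], [-2.94, 2.94]. Speed limits (rad/s): [2.57, 2.57, 3.14, 3.14, 3.14, 3.14, 3.14].

INTERFACE

Orientations are given as [roll, pitch, yaw] about the fixed x, y, z axes, in that order (R = Rz(yaw) Ry(pitch) Rx(roll)).
In Python, from cell import * gives the robot as it stands.
- The arm moves only by the tool apply_moves, never from a script. Its argument "targets" is a list of rows, each a list of 6 numbers: the shift along the tool's x, y, z in units of 40 mm (1.0 is 40 mm), then the turn, a rotation vector about the tool's x, y, z in units of 8 degrees (1.0 is 8 degrees). A call has 1 to 12 rows; each row shifts and turns the commanded pose from where the row before left it, along the tool's axes as they then stand; what a row does not reach is not made up. A row lasts 1/8 s, in which the tool goes at most 62.5 mm and 10.7 degrees, less where a joint would pass 70% of its speed; a pose out of reach is approached as far as the arm can. A call is refused whole if a number of a shift passes 1 or a number of a turn 1, either way. A call with a gripper value outside its range is refused whole. "jaw" is the gripper command: -1 is shut, 1 is fully open, values between are in proportion, set as the call begins (left out, the last holds). The fingers move at their own pace and stop on an object; the grip force is fixed at half the most. Time passes only in rows, so rows that do not move let the fingers close. It gives the time, the measured TCP pose, the force and the opening at its end, in the units of the state.
- read_state(): the state, without advancing time (a new reading comes with each control period).
- get_image(name): name is "scene" or "top"; returns the picture (480x640x3 uint8, red, green, blue); there is no depth.
- calibration(name): a dict with "fx", "fy", "cx", "cy" (pixels), "world_from_camera" (4x4, takes a point from camera to world coordinates). Camera axes: x right, y down, z forward; pixel columns grow to the right and rows downward; lengths in mm; the calibration is good to about 2 mm. A picture is of the moment at which its call begins. calibration takes no time and is no camera call.
- finish_job(): hands the job in, once; it reports no verdict.
The state is a dict: "clock": time; "qpos": joint angles; "qd": joint speeds; "tau": joint torques, N m; "eef_pos": TCP position; "tool_rot": TCP orientation; "force": force on the tool from outside, world axes, zero at the start; "torque": the same for the moment, N m; "width": finger opening in mm.
Only numpy, scipy, OpenCV 4.12 (cv2) and the standard library are available. Lean on these libraries where they do the work, as an engineer would, in place of code of your own. Each camera call takes 0.05 s, during which the arm holds its last target. There are 200 camera calls.

## Working session

There is one attempt and no reset: what is moved stays moved. The work goes in short steps, Python scripts to look and compute and a tool call to move; the robot and the scene stay as the last step left them, time stands still between calls to the robot, and variables do not carry over. Pictures are saved under pics/ and viewed, about 8 in all and at most 12, crops included, and the job is handed in when it is done.

Besides the shell and the picture viewer there is one more tool, called as name(argument=value, ...) on one line, values as JSON. apply_moves: Moves the arm, as the interface text tells. Its arguments: {"type":"object","properties":{"targets":{"type":"array"},"jaw":{"type":"number"}},"required":["targets"]}

```bash
ls; mkdir -p pics; python3 - <<'E'
from cell import *
import cv2
for n in("scene","top"):
    im=get_image(n); cv2.imwrite(f"pics/{n}0.png",im[:,:,::-1]); c=calibration(n); print(n,{k:(v if k!="world_from_camera" else [[round(float(x),4) for x in r] for r in v]) for k,v in c.items()})
print(read_state())
E
```

```text
pics
scene {'fx': 571.5474962940887, 'fy': 571.5474962940887, 'cx': 326.3672257764337, 'cy': 239.83025816398379, 'world_from_camera': [[-0.7587, 0.4641, -0.4572, 1091.5763], [0.6515, 0.5402, -0.5327, 572.9934], [-0.0003, -0.702, -0.7122, 1029.1536], [0.0, 0.0, 0.0, 1.0]]}
top {'fx': 493.3546340502192, 'fy': 493.3546340502192, 'cx': 321.9039465727941, 'cy': 227.8844021390491, 'world_from_camera': [[0.0978, -0.9722, 0.2127, 240.3804], [-0.9952, -0.0961, 0.0184, -92.8544], [0.0026, -0.2135, -0.9769, 1364.1212], [0.0, 0.0, 0.0, 1.0]]}
{'clock': 0.1, 'qpos': array([ 1.11020836,  0.62926649,  0.03844625,  1.5182307 , -0.02699805,
        0.99628767, -0.01998175]), 'qd': array([ 0.0008288 , -0.00129671, -0.00099165, -0.00046587,  0.00174409,
       -0.00011722,  0.00041091]), 'tau': array([ 3.23005806e-03, -5.64522994e+01,  1.23060130e+00, -1.93970954e+01,
        1.13726850e-02,  5.43979229e-03,  1.99390136e-06]), 'eef_pos': array([ 249.81949885, -599.49386143,  230.48466369]), 'tool_rot': array([-1.57247046e+00, -1.90624291e-05, -2.74678573e+00]), 'force': array([-0.49651044,  0.26319577,  0.72863493]), 'torque': array([-0.01210038, -0.01713475,  0.00103149]), 'width': 85.32315751601105}
```

View pics/scene0.png

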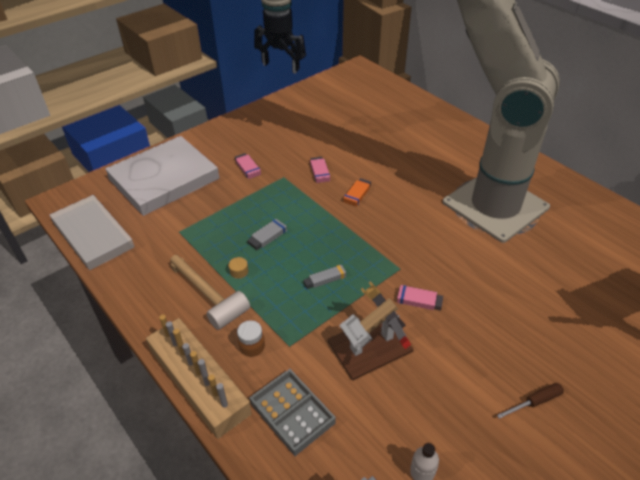

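View pics/top0.png

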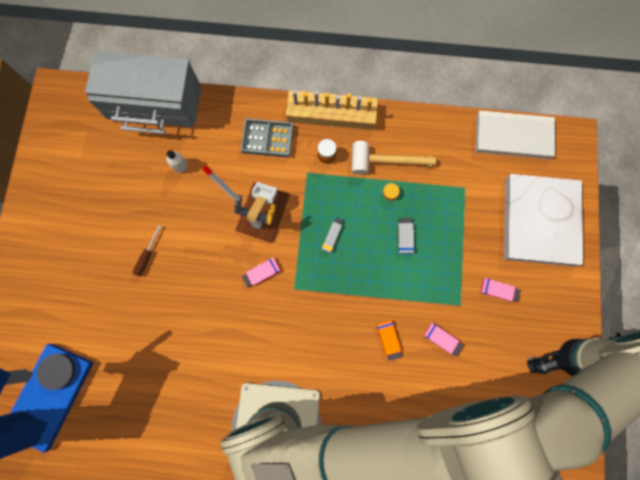

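The scene view shows a grey bar with a blue band at (268,234), and the narrow punch with a yellow band at (325,277). The cradle is at about (370,335), with its keeper swung open towards the lower right. In the top view the same things are at (405,236), (333,236) and (263,208), and the red tab is at (207,170).

Things that could be taken for the wide punch, in scene pixels: pink (247,165), pink (320,168), pink (420,297), orange (357,190), narrow yellow-banded (325,277). I choose the grey bar with the blue band at (268,234), and I'll check it in a close crop.

```bash
python3 - <<'E'
import cv2,numpy as np
s=cv2.imread("pics/scene0.png");t=cv2.imread("pics/top0.png")
def c(im,x,y,w,h,W=400,H=300): return cv2.resize(im[y:y+h,x:x+w],(W,H),interpolation=cv2.INTER_CUBIC)
a=np.hstack([c(s,238,212,60,45),c(t,375,214,60,45)])
b=np.hstack([c(s,310,275,120,90),c(t,195,155,100,75)])
cv2.imwrite("pics/crop1.png",np.vstack([a,b]))
E
```

```text
(no output)
```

View pics/crop1.png

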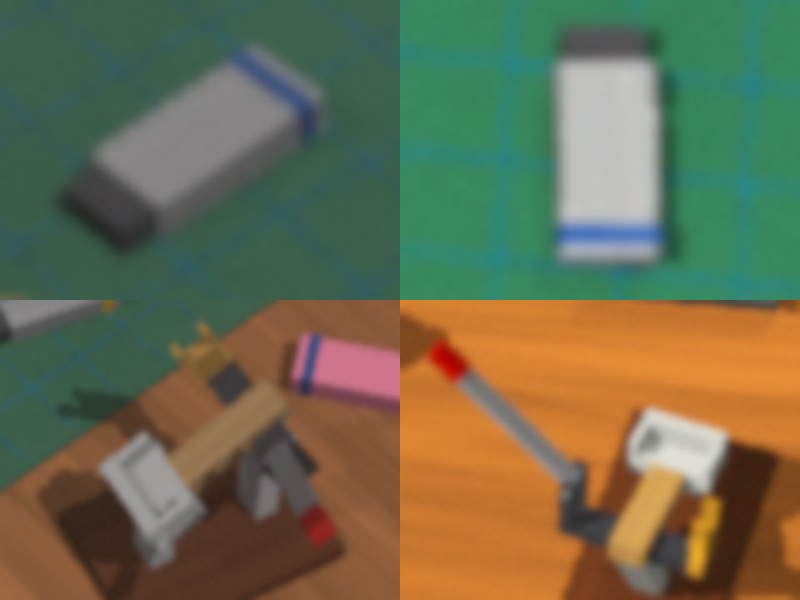

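The crop confirms it: a grey bar, blue band at the head towards the robot, dark end pointing +x. Next I measure the punch and take larger crops of the cradle.

```bash
cat > h.py <<'E'
import cv2,numpy as np
from cell import *
from scipy.optimize import least_squares
from scipy.spatial.transform import Rotation as Rn
C={n:calibration(n) for n in("scene","top")}
def ray(n,p):
    c=C[n];M=np.array(c["world_from_camera"]);d=np.array([(p[0]-c["cx"])/c["fx"],(p[1]-c["cy"])/c["fy"],1.]);return M[:3,3],M[:3,:3]@d
def onz(n,p,z): o,d=ray(n,p);return o+d*(z-o[2])/d[2]
def proj(n,P):
    c=C[n];M=np.array(c["world_from_camera"]);q=(np.atleast_2d(P)-M[:3,3])@M[:3,:3];return np.c_[c["cx"]+c["fx"]*q[:,0]/q[:,2],c["cy"]+c["fy"]*q[:,1]/q[:,2]]
def tri(ps,pt):
    (o1,d1),(o2,d2)=ray("scene",ps),ray("top",pt)
    t=np.linalg.lstsq(np.c_[d1,-d2],o2-o1,rcond=None)[0];a=o1+d1*t[0];b=o2+d2*t[1];return (a+b)/2,np.linalg.norm(a-b)
def crop(n,im,x,y,w,h,W,H): 
    return cv2.resize(im[y:y+h,x:x+w],(W,H),interpolation=cv2.INTER_CUBIC)
E
python3 - <<'E'
from h import *
s=cv2.imread("pics/scene0.png");t=cv2.imread("pics/top0.png")
hsv=cv2.cvtColor(t,cv2.COLOR_BGR2HSV)
def quad(n,im,x0,y0,x1,y1,f,z):
    hs=cv2.cvtColor(cv2.resize(im[y0:y1,x0:x1],None,fx=8,fy=8,interpolation=cv2.INTER_CUBIC),cv2.COLOR_BGR2HSV).astype(int)
    m=f(hs).astype(np.uint8);cs,_=cv2.findContours(m,0,1);c=max(cs,key=cv2.contourArea)
    r=cv2.boxPoints(cv2.minAreaRect(c)); r=(r+.5)/8-.5+[x0,y0]
    P=np.array([onz(n,p,z) for p in r]);print(n,"px",r.round(1).tolist(),"\n",P.round(1).tolist(),"sides",np.linalg.norm(P-np.roll(P,1,0),axis=1).round(1),"c",P.mean(0).round(1))
quad("top",t,385,205,430,265,lambda h:((h[...,2]>140)&((h[...,1]<70)|((h[...,0]>100)&(h[...,0]<130)))),21)
# red tab
for n,im in(("scene",s),("top",t)):
    h=cv2.cvtColor(im,cv2.COLOR_BGR2HSV).astype(int);m=((h[...,0]<5)|(h[...,0]>174))&(h[...,1]>190)&(h[...,2]>100)
    k,l,st,ce=cv2.connectedComponentsWithStats(m.astype(np.uint8));print(n,[(st[i].tolist(),ce[i].round(1).tolist()) for i in range(1,k) if st[i,4]>8])
cv2.imwrite("pics/crads.png",crop("scene",s,325,275,90,90,600,600));cv2.imwrite("pics/cradt.png",crop("top",t,195,160,96,90,640,600))
E
```

```text
top px [[397.9, 222.6], [413.1, 222.5], [413.3, 252.4], [398.1, 252.5]] 
 [[568.7, -277.4, 21.0], [573.2, -319.8, 21.0], [488.9, -325.3, 21.0], [484.5, -283.5, 21.0]] sides [84.5 42.6 84.5 42. ] c [ 528.8 -301.5   21. ]
scene [([402, 339, 8, 9, 48], [405.2, 342.8])]
top [([203, 166, 8, 9, 37], [206.5, 169.8])]
```

View pics/crads.png

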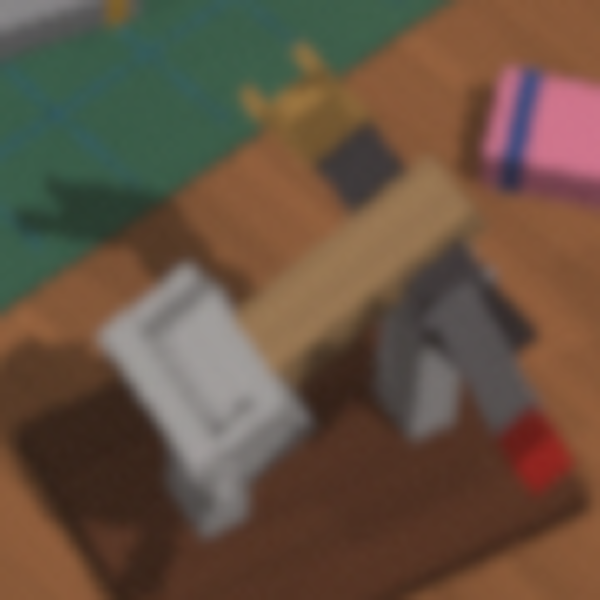

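View pics/cradt.png

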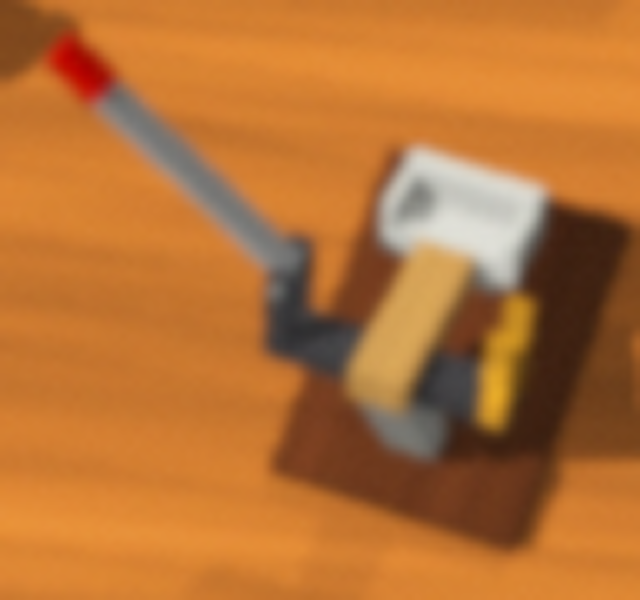

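```bash
cat > fit.py <<'E'
from h import *
k=600/90
S=lambda u,v:(325+(u+.5)/k-.5,275+(v+.5)/k-.5)
T=lambda u,v:(195+(u+.5)/k-.5,160+(v+.5)/k-.5)
tab,e=tri((405.2,342.8),(206.5,169.8));print("tab",tab.round(1),e.round(1))
for nm,a,b in(("headL",S(478,210),T(347,385)),("headR",S(428,165),T(408,405)),("catchtop",S(277,72),T(510,360)),("stopout+",S(187,467),T(415,150)),("stopout-",S(100,335),T(547,188))):
    p,e=tri(a,b);print(nm,p.round(1),e.round(1))
obs=[("scene",S(453,187),"h"),("top",T(377,395),"h"),("scene",S(478,210),"h+"),("top",T(347,385),"h+"),("scene",S(428,165),"h-"),("top",T(408,405),"h-"),("scene",S(277,72),(-32,-45,34)),("top",T(510,360),(-32,-45,34)),
("scene",S(143,401),(62,0,14)),("top",T(481,169),(62,0,14)),("scene",S(182,378),(50,0,14))]
def Rc(yaw): return Rn.from_euler('ZY',[yaw,np.pi/6]).as_matrix()
def f(p):
    r=[]
    for n,px,P in obs:
        if isinstance(P,str): P=(p[4],{"h":0,"h+":12,"h-":-12}[P],0)
        r.append((proj(n,p[:3]+Rc(p[3])@np.array(P))[0]-px))
    th=p[5];q=np.array([-32,45-110*np.cos(th),23.5+110*np.sin(th)])
    for n,px in(("scene",(405.2,342.8)),("top",(206.5,169.8))): r.append(proj(n,p[:3]+Rc(p[3])@q)[0]-px)
    return np.ravel(r)
s=least_squares(f,[560,0,100,-.3,-35,2.4]);print(s.x.round(3));print(s.fun.reshape(-1,2).round(1).tolist())
E
python3 fit.py
```

```text
tab [614.8 229.3 193.6] 1.3
headL [521.3 126.4 118.7] 3.4
headR [517.1 102.2 113.8] 4.3
catchtop [536.7  59.5 133.6] 11.5
stopout+ [630.8 118.5  79.4] 3.7
stopout- [619.2  64.3  78.8] 0.6
[ 5.63061e+02  1.03835e+02  9.29330e+01 -2.43000e-01 -5.09740e+01
  2.47300e+00]
[[0.7, -0.2], [0.6, -1.0], [0.1, 0.6], [0.8, -1.0], [1.4, -1.0], [0.3, -1.0], [2.2, 1.1], [0.7, -3.8], [0.8, -0.1], [1.2, 1.5], [-0.4, -0.3], [0.1, 0.2], [1.5, 1.6]]
```

```bash
sed -i 's/T(510,360)/T(508,345)/g; s/"h":0/"h":0/; s/p\[4\],{/-52,{/' fit.py; python3 fit.py; cat >> fit.py <<'E'
E
python3 - <<'E'
from h import *
# base plate corners at z~? both views
k=600/90
S=lambda u,v:(325+(u+.5)/k-.5,275+(v+.5)/k-.5)
T=lambda u,v:(195+(u+.5)/k-.5,160+(v+.5)/k-.5)
a=onz("top",T(275,465),15);b=onz("top",T(520,550),15);d=onz("top",T(628,220),15)
print(a,b,d,np.degrees(np.arctan2(*(a-b)[[0,1]]*[-1,1])),np.degrees(np.arctan2(*(d-b)[[1,0]])))
a=onz("scene",S(585,495),15);b=onz("scene",S(120,600),15);c=onz("scene",S(15,435),15);print(a,c,np.linalg.norm(a-c))
E
```

```text
tab [614.8 229.3 193.6] 1.3
headL [521.3 126.4 118.7] 3.4
headR [517.1 102.2 113.8] 4.3
catchtop [540.5  61.4 138.5] 8.9
stopout+ [630.8 118.5  79.4] 3.7
stopout- [619.2  64.3  78.8] 0.6
[ 5.64119e+02  1.04104e+02  9.35390e+01 -2.37000e-01 -3.50350e+01
  2.47000e+00]
[[0.8, -0.4], [0.5, -1.1], [0.2, 0.3], [0.6, -1.1], [1.4, -1.3], [0.1, -1.1], [1.8, 1.3], [1.0, -2.1], [0.6, 0.2], [1.0, 1.0], [-0.6, -0.0], [0.1, 0.1], [1.3, 1.3]]
[506.35535737 171.66364342  15.        ] [480.4389104   65.11480035  15.        ] [627.13293268  36.3332115   15.        ] -13.670881074195332 -11.100513720253339
[512.90011194 175.40380556  15.        ] [634.17447024  41.42053824  15.        ] 180.7179733702112
```

```bash
cat >> h.py <<'E'
def Rcr(yaw): return Rn.from_euler('ZY',[yaw,np.pi/6])
def plan(pos,R):
    s=read_state();R0=Rn.from_euler('xyz',s["tool_rot"]);
    print("t",round(s["clock"],2),"p",s["eef_pos"].round(1),"rot",np.degrees(s["tool_rot"]).round(1),"F",s["force"].round(1),"w",round(s["width"],1),"q",s["qpos"].round(2))
    print("shift",(R0.inv().apply(np.array(pos)-s["eef_pos"])/40).round(2),"turn",(np.degrees((R0.inv()*R).as_rotvec())/8).round(2))
def down(yaw): return Rn.from_euler('xyz',[-np.pi/2,0,yaw])
E
python3 - <<'E'
from h import *
plan([540,-300.8,150],down(.068-np.pi))
im=cv2.imread("pics/scene0.png")
# scene check of punch: dark-end/light corners at z=21 predicted
P=np.array([536.8,-301.0,3.]);R=Rn.from_euler('z',.068)
print(proj("scene",P+R.apply([[-50,-20,18],[-50,20,18],[34,20,18],[34,-20,18]])).round(1).tolist())
E
```

```text
t 0.1 p [ 249.8 -599.5  230.5] rot [ -90.1   -0.  -157.4] F [-0.5  0.3  0.7] w 85.3 q [ 1.11  0.63  0.04  1.52 -0.03  1.   -0.02]
shift [-9.57  2.02 -4.1 ] turn [0.01 2.34 0.  ]
[[277.2, 217.7], [287.6, 225.4], [262.2, 242.0], [251.9, 233.8]]
```

apply_moves(targets=[[-0.8, 0.17, -0.34, 0, 0, 0], [-0.8, 0.17, -0.34, 0, 0, 0], [-0.8, 0.17, -0.34, 0, 0, 0], [-0.8, 0.17, -0.34, 0, 0, 0], [-0.8, 0.17, -0.34, 0, 0, 0], [-0.8, 0.17, -0.34, 0, 0, 0], [-0.8, 0.17, -0.34, 0, 0, 0], [-0.8, 0.17, -0.34, 0, 0, 0], [-0.8, 0.17, -0.34, 0, 0, 0], [-0.8, 0.17, -0.34, 0, 0, 0], [-0.8, 0.17, -0.34, 0, 0, 0], [-0.8, 0.17, -0.34, 0, 0, 0]], jaw=1)

```text
clock: 1.6
eef_pos: [542.2, -300.7, 149.1]
tool_rot: [-1.571, -0.001, -2.747]
force: [0.3, -0.2, 0.0]
width: 85.6
```

apply_moves(targets=[[0, 0, 0, 0, 0.78, 0], [0, 0, 0, 0, 0.78, 0], [0, 0, 0, 0, 0.78, 0], [0, 0, 0, 0, 0, 0], [0, 0, 0, 0, 0, 0]])

```text
clock: 2.22
eef_pos: [541.6, -301.5, 149.5]
tool_rot: [-1.571, -0.0, -3.072]
force: [0.0, -0.6, 0.1]
width: 85.6
```

```bash
python3 - <<'E'
from h import *
plan([541,-301,40],down(.068-np.pi))
E
```

```text
t 2.23 p [ 541.6 -301.5  149.5] rot [ -90.   -0. -176.] F [ 0.  -0.6  0.1] w 85.6 q [ 0.37  0.68  0.14  1.69 -0.13  0.78 -0.92]
shift [ 0.01  2.74 -0.01] turn [0.   0.01 0.  ]
```

apply_moves(targets=[[0, 0.8, 0, 0, 0, 0], [0, 0.8, 0, 0, 0, 0], [0, 0.8, 0, 0, 0, 0], [0, 0.8, 0, 0, 0, 0], [0, 0.2, 0, 0, 0, 0], [0, 0.18, 0, 0, 0, 0], [0, 0, 0, 0, 0, 0], [0, 0, 0, 0, 0, 0]])

```text
clock: 3.22
eef_pos: [542.5, -302.1, 7.6]
tool_rot: [-1.57, 0.002, -3.073]
force: [0.6, 0.0, -0.6]
width: 85.6
```

apply_moves(targets=[[0, 0, 0, 0, 0, 0], [0, 0, 0, 0, 0, 0], [0, 0, 0, 0, 0, 0], [0, 0, 0, 0, 0, 0], [0, 0, 0, 0, 0, 0], [0, 0, 0, 0, 0, 0], [0, 0, 0, 0, 0, 0], [0, 0, 0, 0, 0, 0]], jaw=-1)

```text
clock: 4.22
eef_pos: [542.1, -301.8, 7.1]
tool_rot: [-1.57, 0.001, -3.073]
force: [-0.5, 0.2, 5.9]
width: 38.7
```

apply_moves(targets=[[0, -0.2, 0, 0, 0, 0], [0, -0.4, 0, 0, 0, 0], [0, -0.8, 0, 0, 0, 0], [0, -0.9, 0, 0, 0, 0], [0, -0.9, 0, 0, 0, 0], [0, -0.9, 0, 0, 0, 0], [0, -0.9, 0, 0, 0, 0], [0, -0.5, 0, 0, 0, 0], [0, 0, 0, 0, 0, 0]])

```text
clock: 5.35
eef_pos: [542.4, -302.2, 228.7]
tool_rot: [-1.569, 0.003, -3.074]
force: [0.3, 0.2, -3.8]
width: 38.3
```

```bash
python3 - <<'E'
from h import *
c=np.array([564.1,104.1,93.5]);R=Rcr(-.237)
Rt=R*Rn.from_euler('xyz',[-np.pi/2,0,-np.pi])
print(np.array(Rt.as_matrix()).round(2), R.as_matrix().round(2))
plan(c+R.apply([4.5,0,4+60]),Rt)
plan(c+R.apply([4.5,0,4+60]),down(-.237-np.pi))
E
```

```text
[[-0.84 -0.49 -0.23]
 [ 0.2   0.12 -0.97]
 [ 0.5  -0.87  0.  ]] [[ 0.84  0.23  0.49]
 [-0.2   0.97 -0.12]
 [-0.5  -0.    0.87]]
t 5.35 p [ 542.4 -302.2  228.7] rot [ -89.9    0.2 -176.1] F [ 0.3  0.2 -3.8] w 38.3 q [ 0.36  0.59  0.17  1.61 -0.11  0.94 -0.94]
shift [-2.08  2.04 -9.83] turn [-0.58  2.13 -3.75]
t 5.35 p [ 542.4 -302.2  228.7] rot [ -89.9    0.2 -176.1] F [ 0.3  0.2 -3.8] w 38.3 q [ 0.36  0.59  0.17  1.61 -0.11  0.94 -0.94]
shift [-2.08  2.04 -9.83] turn [-0.01  2.18 -0.03]
```

apply_moves(targets=[[-0.17, 0, -0.5, 0, 0, 0], [-0.17, 0, -0.82, 0, 0, 0], [-0.17, 0, -0.82, 0, 0, 0], [-0.17, 0, -0.82, 0, 0, 0], [-0.17, 0, -0.82, 0, 0, 0], [-0.17, 0, -0.82, 0, 0, 0], [-0.17, 0, -0.82, 0, 0, 0], [-0.17, 0, -0.9, 0, 0, 0], [-0.17, 0, -0.9, 0, 0, 0], [-0.17, 0, -0.9, 0, 0, 0], [-0.17, 0, -0.9, 0, 0, 0], [-0.17, 0, -0.8, 0, 0, 0]])

```text
clock: 6.85
eef_pos: [594.8, 99.1, 224.9]
tool_rot: [-1.572, -0.003, -3.071]
force: [1.2, -0.7, -4.6]
width: 38.4
```

apply_moves(targets=[[0, 0, 0, 0, 0.73, 0], [0, 0, 0, 0, 0.73, 0], [0, 0, 0, 0, 0.73, 0], [0, 0, 0, 0, 0, -0.75], [0, 0, 0, 0, 0, -0.75], [0, 0, 0, 0, 0, -0.75], [0, 0, 0, 0, 0, -0.75], [0, 0, 0, 0, 0, -0.75], [0, 0, 0, 0, 0, 0], [0, 0, 0, 0, 0, 0]])

```text
clock: 8.1
eef_pos: [595.8, 96.8, 225.9]
tool_rot: [-1.571, -0.524, 2.905]
force: [-0.5, 0.6, -3.3]
width: 37.9
```

```bash
cat >> h.py <<'E'
c=np.array([564.1,104.1,93.5]);YC=-.237;R=Rcr(YC)
Rt=R*Rn.from_euler('xyz',[-np.pi/2,0,-np.pi])
E
python3 - <<'E'
from h import *
plan(c+R.apply([4.5,0,4+40]),Rt)
E
```

```text
t 8.1 p [595.8  96.8 225.9] rot [-90.  -30.  166.4] F [-0.5  0.6 -3.3] w 37.9 q [-0.19  0.87  0.17  1.17 -0.27  1.62 -1.79]
shift [-1.06  2.17  0.01] turn [ 0.  0. -0.]
```

apply_moves(targets=[[-0.5, 0.4, 0, 0, 0, 0], [-0.56, 0.6, 0, 0, 0, 0], [0, 0.6, 0, 0, 0, 0], [0, 0.4, 0, 0, 0, 0], [0, 0.17, 0, 0, 0, 0], [0, 0, 0, 0, 0, 0], [0, 0, 0, 0, 0, 0]])

```text
clock: 8.98
eef_pos: [590.7, 97.3, 130.7]
tool_rot: [-1.571, -0.522, 2.904]
force: [0.0, -0.4, -4.4]
width: 38.1
```

```bash
python3 - <<'E'
from h import *
plan(c+R.apply([4.5,0,4+40]),Rt)
s=get_image("scene")[:,:,::-1];t=get_image("top")[:,:,::-1]
cv2.imwrite("pics/s1.png",s);cv2.imwrite("pics/t1.png",t)
cv2.imwrite("pics/c1.png",np.hstack([crop(0,s,320,250,80,120,400,600),crop(0,t,220,150,80,120,400,600)]))
E
```

```text
t 8.97 p [590.7  97.3 130.7] rot [-90.  -29.9 166.4] F [ 0.  -0.4 -4.4] w 38.1 q [-0.19  0.96  0.16  1.26 -0.28  1.45 -1.76]
shift [ 0.02  0.05 -0.01] turn [ 0.01 -0.   -0.01]
```

View pics/c1.png

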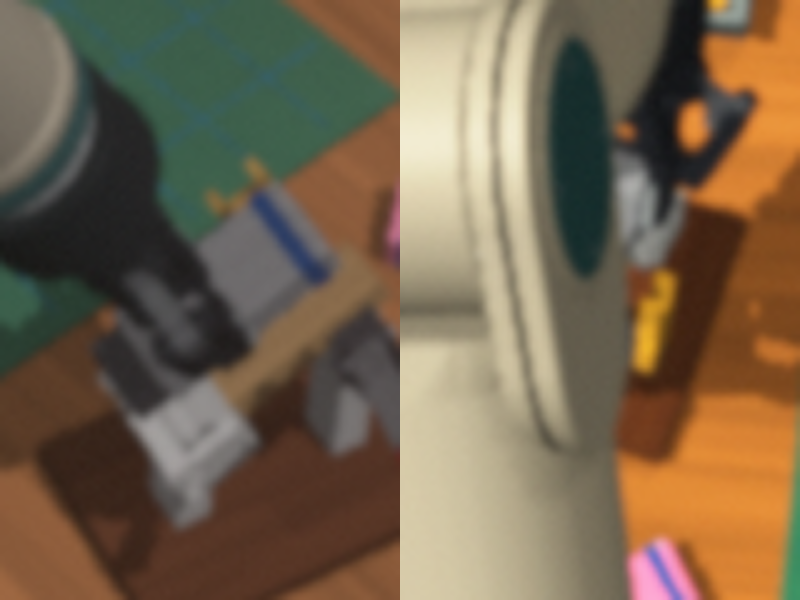

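The scene crop shows the punch held above the rest with its cutting end over the shoe. The blue-band head corners are at about scene (373,288) and (386,305); the top view is blocked by the arm. Next I compare these with the prediction.

```bash
python3 - <<'E'
from h import *
st=read_state();Tr=Rn.from_euler('xyz',st["tool_rot"]);Pr=Tr*Rn.from_euler('xyz',[-np.pi/2,0,-np.pi]).inv()
o=st["eef_pos"]+Pr.apply([-4.5,0,-4])
for nm,P in(("head+top",[-50,20,18]),("head-top",[-50,-20,18]),("head+bot",[-50,20,0]),("tip-top",[50,-17,14]),("tip-bot",[50,-17,0]),("tip+bot",[50,17,0]),("sh+top",[34,20,18])):
    p=proj("scene",o+Pr.apply(P))[0];print(nm,p.round(1),"crop",((p-[320,250]+.5)*5-.5).round(0))
# cradle prediction
print("cradle");
for P in([62,0,14],[50,0,14],[-52,12,0],[-52,-12,0],[-32,-45,34],[50,23,14],[50,-23,14],[26,23,12]):
    p=proj("scene",c+R.apply(P))[0];print(P,p.round(1),"crop",((p-[320,250]+.5)*5-.5).round(0))
J=[(proj("scene",c+R.apply(np.eye(3)[i]*10))-proj("scene",c))[0].round(2) for i in range(3)];print(J)
E
```

```text
head+top [386.5 299. ] crop [335. 247.]
head-top [375.9 284.7] crop [282. 175.]
head+bot [389.9 302.4] crop [351. 264.]
tip-top [338.  318.1] crop [ 92. 343.]
tip-bot [341.  320.5] crop [107. 355.]
tip+bot [349.2 333.1] crop [148. 417.]
sh+top [352.5 326.1] crop [165. 383.]
cradle
[62, 0, 14] [346.7 335. ] crop [135. 427.]
[50, 0, 14] [351.3 331.3] crop [158. 408.]
[-52, 12, 0] [396.5 306.4] crop [384. 284.]
[-52, -12, 0] [390.2 298.1] crop [353. 242.]
[-32, -45, 34] [367.9 286.7] crop [241. 185.]
[50, 23, 14] [356.9 339.8] crop [186. 451.]
[50, -23, 14] [345.8 323. ] crop [131. 367.]
[26, 23, 12] [366.6 332.6] crop [235. 415.]
[array([-3.84,  3.06]), array([2.51, 3.57]), array([-1.9 , -1.69])]
```

```bash
python3 - <<'E'
import cv2
s=cv2.imread("pics/s1.png");x=cv2.convertScaleAbs(cv2.resize(s[275:350,325:405],(800,750),interpolation=cv2.INTER_CUBIC),alpha=1.6)[:600]
cv2.imwrite("pics/c2.png",x)
E
```

```text
(no output)
```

View pics/c2.png

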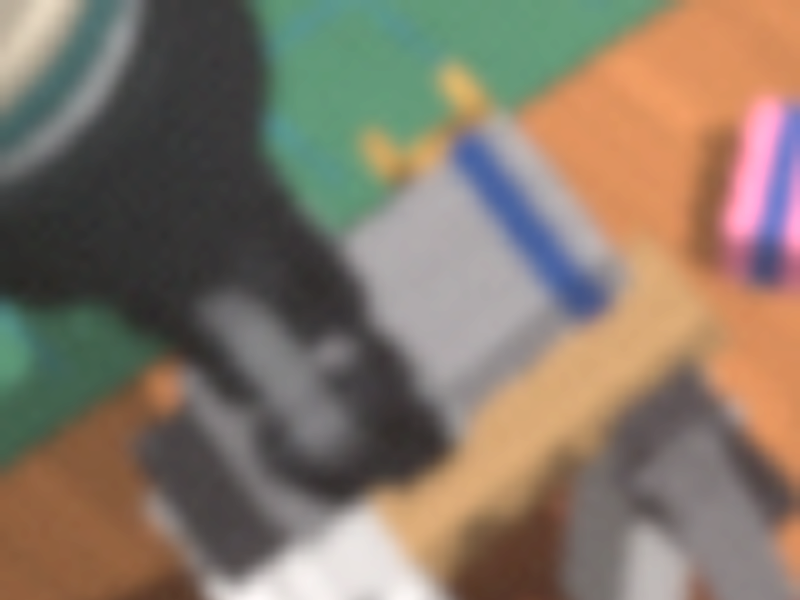

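apply_moves(targets=[[0.18, 0.2, 0.04, 0, 0, 0], [0, 0.2, 0, 0, 0, 0], [0, 0.15, 0, 0, 0, 0], [0, 0.1, 0, 0, 0, 0], [0, 0, 0, 0, 0, 0]])

```text
clock: 9.7
eef_pos: [572.8, 100.1, 113.5]
tool_rot: [-1.572, -0.52, 2.904]
force: [2.3, -0.1, 7.9]
width: 38.7
```

apply_moves(targets=[[0, 0.05, 0, 0, 0, 0], [0, 0.05, 0, 0, 0, 0], [0, 0, 0, 0, 0, 0]])

```text
clock: 10.07
eef_pos: [571.6, 100.8, 111.5]
tool_rot: [-1.573, -0.518, 2.905]
force: [3.2, -0.2, 14.8]
width: 38.1
```

```bash
cat >> h.py <<'E'
def crel():
    s=read_state();print("t",round(s["clock"],2),"TCP in rest",R.inv().apply(s["eef_pos"]-c).round(1),"F rest",R.inv().apply(s["force"]).round(1),"M",R.inv().apply(s["torque"]).round(2),"w",round(s["width"],1))
E
python3 - <<'E'
from h import *
crel()
s=get_image("scene")[:,:,::-1];cv2.imwrite("pics/s2.png",s)
cv2.imwrite("pics/c3.png",cv2.convertScaleAbs(crop(0,s,325,283,80,60,800,600),alpha=1.6))
E
```

```text
t 10.07 TCP in rest [-2.  -1.5 19.6] F rest [-4.7  0.6 14.4] M [-0.3  -0.03 -0.14] w 38.1
```

View pics/c3.png

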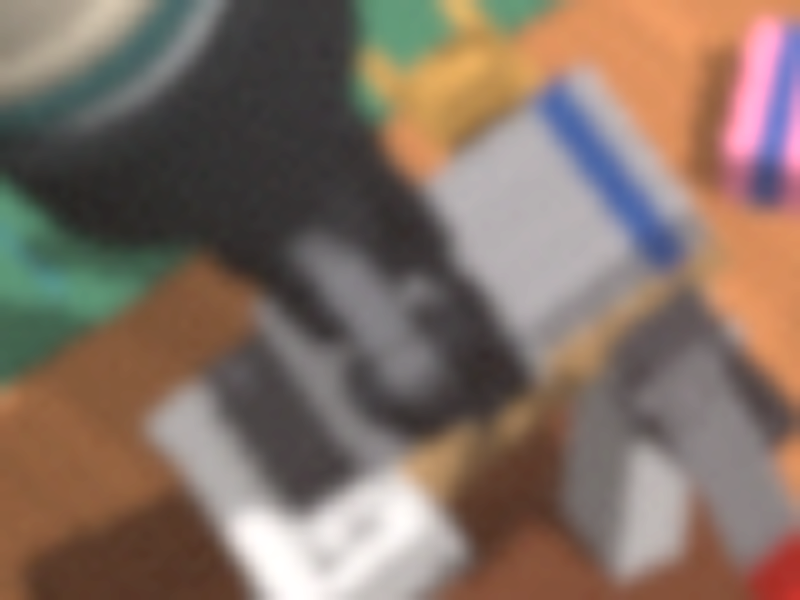

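The punch has touched at the cheek-top height. In the crop its dark tip, mid about (257,445), covers the -y cheek, while the stop's middle, raised to that height, is at about (250,467). The punch is about 3 mm too far to -y, so I lift slightly, shift +y and go down again.

apply_moves(targets=[[0, -0.13, 0, 0, 0, 0], [0, 0, -0.08, 0, 0, 0], [0, 0.1, 0, 0, 0, 0], [0, 0.1, 0, 0, 0, 0], [0, 0, 0, 0, 0, 0]])

```text
clock: 10.75
eef_pos: [568.7, 104.6, 105.5]
tool_rot: [-1.572, -0.523, 2.904]
force: [3.2, -0.3, 0.8]
width: 38.3
```

```bash
python3 -c "
from h import *
crel()"
```

```text
t 10.75 TCP in rest [-2.2  1.5 12.6] F rest [2.3 0.5 2.3] M [ 0.15 -0.77  0.01] w 38.3
```

apply_moves(targets=[[0, 0.05, 0, 0, 0, 0], [0, 0.05, 0, 0, 0, 0], [0, 0, 0, 0, 0, 0]])

```text
clock: 11.12
eef_pos: [568.5, 104.6, 104.1]
tool_rot: [-1.573, -0.519, 2.904]
force: [6.9, -1.3, 10.5]
width: 38.7
```

```bash
python3 -c "
from h import *
crel()"
```

```text
t 11.12 TCP in rest [-1.6  1.5 11.3] F rest [ 0.8  0.3 12.6] M [ 0.05 -0.19 -0.14] w 38.7
```

```bash
python3 - <<'E'
from h import *
s=get_image("scene")[:,:,::-1];cv2.imwrite("pics/s3.png",s)
cv2.imwrite("pics/c4.png",cv2.convertScaleAbs(crop(0,s,325,288,80,60,800,600),alpha=1.6))
for P in([50,0,14],[50,20,14],[50,-20,14],[-50,20,18],[-50,-20,18],[-50,20,0],[34,20,18],[34,-20,18]):
    p=proj("scene",c+R.apply(P))[0];print(P,((p-[325,288]+.5)*10-.5).round(0))
E
```

```text
[50, 0, 14] [267. 437.]
[50, 20, 14] [316. 511.]
[50, -20, 14] [220. 365.]
[-50, 20, 18] [701. 191.]
[-50, -20, 18] [596.  51.]
[-50, 20, 0] [733. 223.]
[34, 20, 18] [370. 455.]
[34, -20, 18] [273. 310.]
```

View pics/c4.png

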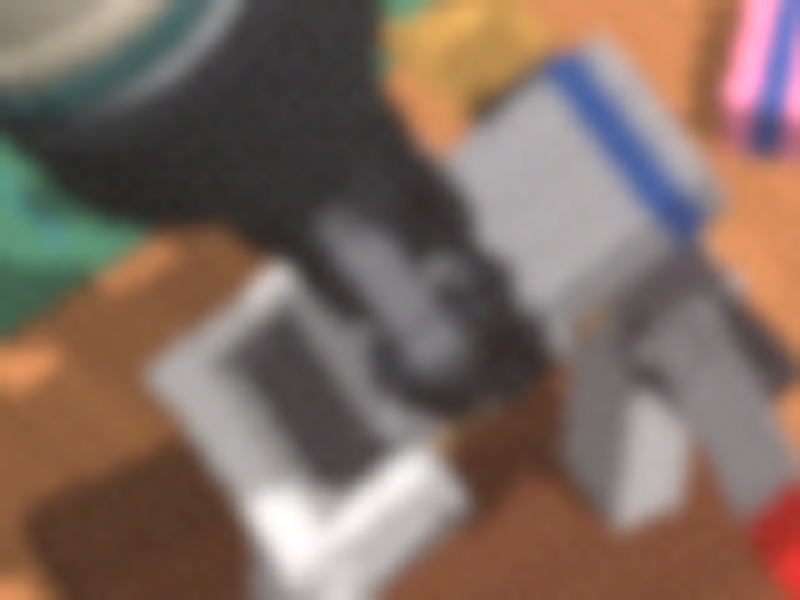

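The crop shows the dark tip inside the shoe between both cheeks, with a small gap to the stop near (300,440). Next I slide it down the slope onto the stop.

apply_moves(targets=[[-0.05, 0, 0, 0, 0, 0], [-0.05, 0, 0, 0, 0, 0], [0, 0, 0, 0, 0, 0]])

```text
clock: 11.55
eef_pos: [569.2, 104.5, 103.6]
tool_rot: [-1.573, -0.526, 2.905]
force: [1.0, -0.4, 19.0]
width: 38.4
```

```bash
python3 -c "
from h import *
crel()"
```

```text
t 11.55 TCP in rest [-0.8  1.6 11.2] F rest [-8.6 -0.2 16.9] M [-0.12  1.6   0.03] w 38.4
```

apply_moves(targets=[[0, -0.06, 0, 0, 0, 0], [-0.05, 0, 0, 0, 0, 0], [-0.05, 0, 0, 0, 0, 0], [0, 0, 0, 0, 0, 0]])

```text
clock: 12.05
eef_pos: [572.1, 103.8, 101.9]
tool_rot: [-1.572, -0.53, 2.905]
force: [-2.2, -0.2, 12.5]
width: 38.5
```

```bash
python3 -c "
from h import *
crel()"
```

```text
t 12.05 TCP in rest [ 2.6  1.6 11.2] F rest [-8.1 -0.7  9.7] M [0.03 1.57 0.03] w 38.5
```

apply_moves(targets=[[0, -0.05, 0, 0, 0, 0], [-0.05, 0, 0, 0, 0, 0], [-0.05, 0, 0, 0, 0, 0], [0, 0, 0, 0, 0, 0]])

```text
clock: 12.55
eef_pos: [572.2, 103.8, 102.0]
tool_rot: [-1.571, -0.54, 2.906]
force: [-12.1, 0.8, 15.1]
width: 38.7
```

```bash
python3 -c "
from h import *
crel()"
```

```text
t 12.55 TCP in rest [ 2.6  1.6 11.3] F rest [-17.9  -2.    7. ] M [-0.06  3.41  0.04] w 38.7
```

apply_moves(targets=[[0.1, 0, 0, 0, 0, 0], [0, 0.05, 0, 0, 0, 0], [0, 0, 0, 0, 0, 0]])

```text
clock: 12.92
eef_pos: [572.1, 103.8, 102.0]
tool_rot: [-1.572, -0.53, 2.905]
force: [-3.8, 0.8, 14.8]
width: 37.9
```

```bash
python3 -c "
from h import *
crel()"
```

```text
t 12.93 TCP in rest [ 2.6  1.6 11.3] F rest [-10.8  -0.1  10.9] M [-0.02  2.02  0.07] w 37.9
```

apply_moves(targets=[[0, 0, 0, 0, 0, 0], [0, 0, 0, 0, 0, 0], [0, 0, 0, 0, 0, 0], [0, 0, 0, 0, 0, 0]], jaw=0.3)

```text
clock: 13.42
eef_pos: [574.3, 102.7, 99.6]
tool_rot: [-1.571, -0.524, 2.904]
force: [-0.6, 1.2, -0.1]
width: 55.4
```

```bash
python3 -c "
from h import *
crel()"
```

```text
t 13.43 TCP in rest [ 5.8  1.  10.4] F rest [-0.7  1.  -0.5] M [ 0.   -0.46  0.01] w 55.4
```

apply_moves(targets=[[0, -0.15, 0, 0, 0, 0], [0, -0.3, 0, 0, 0, 0], [0, -0.6, 0, 0, 0, 0], [0, -0.8, 0, 0, 0, 0], [0, -0.9, 0, 0, 0, 0], [0, -0.9, 0, 0, 0, 0], [0, -0.6, 0, 0, 0, 0], [0, 0, 0, 0, 0, 0]])

```text
clock: 14.42
eef_pos: [658.5, 82.1, 248.9]
tool_rot: [-1.572, -0.519, 2.904]
force: [-0.2, 0.3, -0.0]
width: 55.3
```

```bash
python3 - <<'E'
from h import *
crel()
s=get_image("scene")[:,:,::-1];cv2.imwrite("pics/s4.png",s)
cv2.imwrite("pics/c5.png",cv2.convertScaleAbs(crop(0,s,330,283,80,75,640,600),alpha=1.6))
E
```

```text
t 14.43 TCP in rest [  6.2   0.8 183.1] F rest [-0.2  0.2 -0.1] M [-0.02 -0.49 -0.07] w 55.3
```

View pics/c5.png

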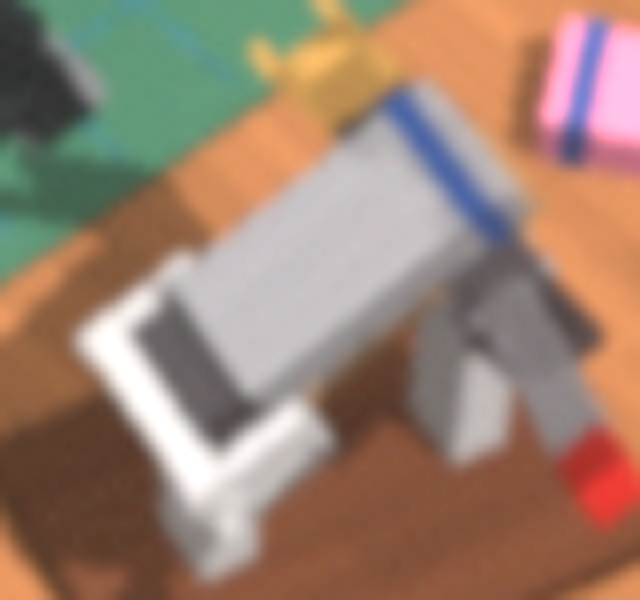

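The punch lies flat and home: dark tip square in the shoe at (190,370), body over the rail. Ten pictures viewed so far. Next I refine the rest's pose from the contact and plan the keeper grip.

```bash
cat >> h.py <<'E'
c=c+R.apply([-1.5,1.3,7.2])
Rk=Rt*Rn.from_euler('y',-90,degrees=True)
def tabp(th,r=110): return np.array([-32,45-r*np.cos(th),23.5+r*np.sin(th)])
def tgt(th,up=-9,r=110): return c+R.apply(tabp(th,r)+[0,0,up])
E
python3 - <<'E'
from h import *
b=np.array([-.2,1.6])
for n,px,bb in(("scene",(405.2,342.8),b),("top",(206.5,169.8),0)):
    f=lambda t:proj(n,c+R.apply(tabp(t[0])+ np.array([0,0,0])))[0]+bb-px
    s=least_squares(f,[2.4]);print(n,s.x,s.fun)
# with the keeper top-face offset (visible centre ~4mm towards cameras along world z)
tab,e=tri(np.array((405.2,342.8))-b,(206.5,169.8));print(tab,e,R.inv().apply(tab-c))
plan(tgt(2.5,60),Rk)
E
```

```text
scene [2.46797592] [-0.47257438  0.40352822]
top [2.49530508] [-0.09837711 -0.13699474]
[613.79370509 228.42618666 196.61280315] 1.2840095195780756 [-33.50287837 131.21832392  91.65548806]
t 14.47 p [657.3  82.5 247.6] rot [-90.  -29.9 166.4] F [-0.1  0.4 -0.6] w 55.6 q [-0.15  0.97  0.18  0.88 -0.27  1.8  -1.81]
shift [ 0.99  0.62 -3.34] turn [-1.000e-02 -1.126e+01 -1.000e-02]
```

apply_moves(targets=[[0, 0, 0, 0, -0.94, 0], [0, 0, 0, 0, -0.94, 0], [0, 0, 0, 0, -0.94, 0], [0, 0, 0, 0, -0.94, 0], [0, 0, 0, 0, -0.94, 0], [0, 0, 0, 0, -0.94, 0], [0, 0, 0, 0, -0.94, 0], [0, 0, 0, 0, -0.94, 0], [0, 0, 0, 0, -0.94, 0], [0, 0, 0, 0, -0.94, 0], [0, 0, 0, 0, -0.94, 0], [0, 0, 0, 0, -0.94, 0]])

```text
clock: 15.98
eef_pos: [655.8, 83.1, 246.1]
tool_rot: [-2.097, 0.003, -1.8]
force: [-0.3, 0.9, -0.6]
width: 55.6
```

```bash
python3 - <<'E'
from h import *
plan(tgt(2.5,60),Rk)
E
```

```text
t 15.97 p [655.8  83.1 246.1] rot [-120.1    0.2 -103.1] F [-0.3  0.9 -0.6] w 55.6 q [-0.01  0.97 -0.22  0.88 -0.02  1.79 -0.41]
shift [-3.34  0.56 -0.94] turn [0.02 0.06 0.01]
```

apply_moves(targets=[[-0.6, 0, -0.2, 0, 0, 0], [-0.8, 0, -0.24, 0, 0, 0], [-0.8, 0.1, -0.25, 0, 0, 0], [-0.7, 0.2, -0.25, 0, 0, 0], [-0.42, 0.26, 0, 0, 0, 0], [0, 0, 0, 0, 0, 0], [0, 0, 0, 0, 0, 0]])

```text
clock: 16.85
eef_pos: [645.5, 220.4, 246.4]
tool_rot: [-2.094, 0.0, -1.807]
force: [0.7, -0.8, 0.6]
width: 55.5
```

```bash
python3 - <<'E'
from h import *
plan(tgt(2.475,-9),Rk)
E
```

```text
t 16.85 p [645.5 220.4 246.4] rot [-120.     0.  -103.5] F [ 0.7 -0.8  0.6] w 55.5 q [-0.17  0.99 -0.24  0.84 -0.08  1.77 -0.58]
shift [-0.01  1.72 -0.05] turn [-0.    0.01  0.  ]
```

apply_moves(targets=[[0, 0.4, 0, 0, 0, 0], [0, 0.5, -0.05, 0, 0, 0], [0, 0.5, 0, 0, 0, 0], [0, 0.3, 0, 0, 0, 0], [0, 0, 0, 0, 0, 0], [0, 0, 0, 0, 0, 0]])

```text
clock: 17.6
eef_pos: [611.3, 230.1, 189.6]
tool_rot: [-2.093, 0.003, -1.806]
force: [0.3, 0.3, -0.1]
width: 55.5
```

apply_moves(targets=[[0, 0, 0, 0, 0, 0], [0, 0, 0, 0, 0, 0], [0, 0, 0, 0, 0, 0], [0, 0, 0, 0, 0, 0], [0, 0, 0, 0, 0, 0], [0, 0, 0, 0, 0, 0]], jaw=-1)

```text
clock: 18.35
eef_pos: [611.1, 230.6, 189.1]
tool_rot: [-2.093, 0.003, -1.805]
force: [4.9, 0.5, -0.6]
width: 12.3
```

```bash
python3 - <<'E'
from h import *
crel()
import numpy as np
R0=Rk
p0=tgt(2.475)
ths=np.r_[np.linspace(2.475,0,25)]
P=[Rk.inv().apply(tgt(t)-tgt(2.475))/40 for t in ths]
D=np.diff(np.array(P),axis=0)
print(D[:,:].round(2).tolist())
E
```

```text
t 18.35 TCP in rest [-32.4 132.7  83.6] F rest [4.3 1.6 1.8] M [ 0.3  -1.33  0.15] w 12.3
[[0.19, -0.21, 0.0], [0.21, -0.19, 0.0], [0.23, -0.17, -0.0], [0.24, -0.15, -0.0], [0.26, -0.12, 0.0], [0.27, -0.09, 0.0], [0.28, -0.07, 0.0], [0.28, -0.04, -0.0], [0.28, -0.01, -0.0], [0.28, 0.02, 0.0], [0.28, 0.05, 0.0], [0.27, 0.08, -0.0], [0.26, 0.11, 0.0], [0.25, 0.13, -0.0], [0.24, 0.16, -0.0], [0.22, 0.18, 0.0], [0.2, 0.2, 0.0], [0.18, 0.22, -0.0], [0.15, 0.24, 0.0], [0.13, 0.25, -0.0], [0.1, 0.27, 0.0], [0.07, 0.27, 0.0], [0.04, 0.28, -0.0], [0.01, 0.28, 0.0]]
```

apply_moves(targets=[[0.19, -0.21, 0, 0, 0, 0], [0.21, -0.19, 0, 0, 0, 0], [0.23, -0.17, 0, 0, 0, 0], [0.24, -0.15, 0, 0, 0, 0], [0.26, -0.12, 0, 0, 0, 0], [0.27, -0.09, 0, 0, 0, 0], [0, 0, 0, 0, 0, 0]])

```text
clock: 19.23
eef_pos: [615.4, 169.2, 220.4]
tool_rot: [-2.094, -0.001, -1.806]
force: [2.4, -3.6, -17.4]
width: 12.4
```

```bash
cat >> h.py <<'E'
def kp():
    crel();s=read_state();p=R.inv().apply(s["eef_pos"]-c)+[0,0,9];d=p-[-32,45,23.5];th=np.arctan2(d[2],-d[1]);print("theta",th.round(3),"r",np.hypot(d[1],d[2]).round(1));return th
E
python3 -c "
from h import *
kp()"
```

```text
t 19.23 TCP in rest [-32.  74. 120.] F rest [ 11.5  -2.9 -13.5] M [-0.31 -2.87  0.05] w 12.4
theta 1.839 r 109.4
```

apply_moves(targets=[[0.28, -0.04, 0, 0, 0, 0], [0.28, -0.01, 0, 0, 0, 0], [0.28, 0, 0, 0, 0, 0], [0.28, 0.02, 0, 0, 0, 0], [0.28, 0.05, 0, 0, 0, 0], [0.27, 0.08, 0, 0, 0, 0], [0, 0, 0, 0, 0, 0]])

```text
clock: 20.1
eef_pos: [598.5, 107.1, 221.0]
tool_rot: [-2.093, 0.004, -1.806]
force: [0.4, -0.9, 0.3]
width: 0.1
```

```bash
python3 -c "
from h import *
kp()"
```

```text
t 20.1 TCP in rest [-33.9   9.7 119.6] F rest [ 0.3 -0.8  0.6] M [-0.16 -0.56  0.01] w 0.1
theta 1.247 r 110.9
```

```bash
cat >> h.py <<'E'
def red():
    out={}
    for n in("scene","top"):
        im=get_image(n)[:,:,::-1];cv2.imwrite(f"pics/r_{n}.png",im)
        h=cv2.cvtColor(im,cv2.COLOR_BGR2HSV).astype(int);m=((h[...,0]<5)|(h[...,0]>174))&(h[...,1]>190)&(h[...,2]>80)
        k,l,st,ce=cv2.connectedComponentsWithStats(m.astype(np.uint8))
        L=[(st[i].tolist(),ce[i].round(1)) for i in range(1,k) if st[i,4]>5];print(n,L)
        if L:
            px=max(L,key=lambda a:a[0][4])[1]-(np.array([-.2,1.6]) if n=="scene" else 0);out[n]=px
            s=min((least_squares(lambda t:proj(n,c+R.apply(tabp(t[0])))[0]-px,[g]) for g in(.3,1.,1.6,2.2)),key=lambda s:s.cost);print(" theta",s.x.round(3),"res",s.fun.round(1))
    if len(out)==2: p,e=tri(out["scene"],out["top"]);print("rest",R.inv().apply(p-c).round(1),e.round(1))
E
python3 -c "
from h import *
red()"
```

```text
scene [([361, 289, 9, 8, 34], array([365.1, 292.4]))]
 theta [1.379] res [ 0.2 -0.1]
top []
```

apply_moves(targets=[[0, -0.5, 0, 0, 0, 0], [0, -0.5, 0, 0, 0, 0], [0, -0.4, 0.04, 0, 0, 0], [-0.4, 0, 0, 0, 0, 0], [-0.4, 0, 0, 0, 0, 0], [-0.4, 0, 0, 0, 0, 0], [0, 0.5, 0, 0, 0, 0], [0, 0.5, 0, 0, 0, 0], [0, 0.25, 0, 0, 0, 0], [0, 0, 0, 0, 0, 0], [0, 0, 0, 0, 0, 0]])

```text
clock: 21.58
eef_pos: [614.0, 153.0, 222.5]
tool_rot: [-2.093, 0.003, -1.805]
force: [-0.0, -0.1, -0.2]
width: 0.0
```

```bash
python3 - <<'E'
from h import *
kp();red()
def path(t,r=105):
    n=np.array([0,np.sin(t),np.cos(t)]);return np.array([-32,45,23.5])+r*np.array([0,-np.cos(t),np.sin(t)])+5*n+[0,11*np.sin(t),0]
ths=np.r_[1.379,np.linspace(1.3,0.,14)]
P=[Rk.inv().apply(R.apply(path(t)))/40 for t in ths]
p0=Rk.inv().apply(read_state()["eef_pos"]-c)/40
print("first",(P[0]-p0).round(2));print(path(1.379),np.diff(P,axis=0).round(2).tolist(),path(0))
E
```

```text
t 21.57 TCP in rest [-30.9  58.  123.1] F rest [ 0.1 -0.1 -0.2] M [ 0.02 -0.59 -0.04] w 0.0
theta 1.69 r 109.3
scene []
top []
first [ 0.43 -0.11 -0.03]
[-32.          40.69124244 127.52776981] [[0.21, 0.04, -0.0], [0.26, 0.07, 0.0], [0.26, 0.1, 0.0], [0.25, 0.12, 0.0], [0.24, 0.14, 0.0], [0.22, 0.16, 0.0], [0.21, 0.18, 0.0], [0.19, 0.2, 0.0], [0.17, 0.22, -0.0], [0.15, 0.23, 0.0], [0.13, 0.24, 0.0], [0.1, 0.25, 0.0], [0.08, 0.26, 0.0], [0.05, 0.26, 0.0]] [-32.  -60.   28.5]
```

apply_moves(targets=[[0.2, -0.06, 0, 0, 0, 0], [0.23, -0.05, -0.03, 0, 0, 0], [0.21, 0.04, 0, 0, 0, 0], [0.26, 0.07, 0, 0, 0, 0], [0.26, 0.1, 0, 0, 0, 0], [0.25, 0.12, 0, 0, 0, 0], [0.24, 0.14, 0, 0, 0, 0], [0, 0, 0, 0, 0, 0]])

```text
clock: 22.68
eef_pos: [589.5, 89.2, 209.5]
tool_rot: [-2.095, 0.001, -1.806]
force: [-0.3, -0.3, 0.5]
width: -0.1
```

```bash
python3 -c "
from h import *
kp();red()"
```

```text
t 22.68 TCP in rest [-32.1  -9.9 107.4] F rest [-0.4 -0.3  0.3] M [-0.02 -0.58 -0.02] w -0.1
theta 1.037 r 107.9
scene []
top []
```

```bash
python3 - <<'E'
from h import *
s=cv2.imread("pics/r_scene.png");t=cv2.imread("pics/r_top.png")
cv2.imwrite("pics/c6.png",cv2.convertScaleAbs(np.hstack([crop(0,s,325,225,100,150,400,600),crop(0,t,200,140,100,150,400,600)]),alpha=1.4))
E
```

```text
(no output)
```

View pics/c6.png

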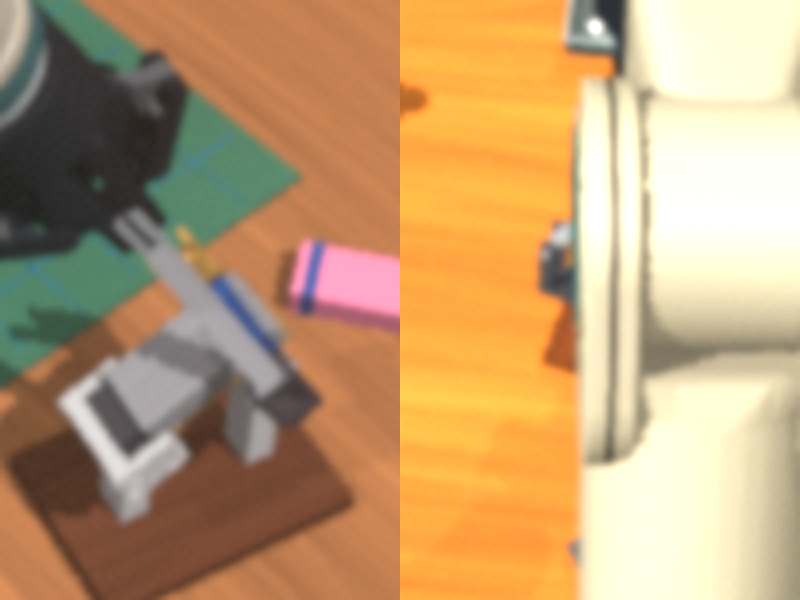

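The crop shows the bar lying across under the closed fingertips, which hide the tab at about (125,225); the push is working, so I continue along the arc.

apply_moves(targets=[[0.22, 0.16, 0, 0, 0, 0], [0.21, 0.18, 0, 0, 0, 0], [0.19, 0.2, 0, 0, 0, 0], [0.19, 0.22, 0, 0, 0, 0], [0.19, 0.23, 0, 0, 0, 0], [0.16, 0.24, 0, 0, 0, 0], [0.14, 0.25, 0, 0, 0, 0], [0, 0, 0, 0, 0, 0]])

```text
clock: 23.78
eef_pos: [548.3, 46.2, 157.9]
tool_rot: [-2.096, 0.001, -1.805]
force: [-0.8, -0.2, 0.2]
width: 0.2
```

```bash
python3 -c "
from h import *
kp();red()"
```

```text
t 23.77 TCP in rest [-32.2 -61.3  47.7] F rest [-0.8 -0.4 -0.2] M [ 0.04 -0.52  0.05] w 0.2
theta 0.303 r 111.3
scene []
top []
```

apply_moves(targets=[[0.1, 0.15, 0, 0, 0, 0], [0.04, 0.15, 0, 0, 0, 0], [0, 0.13, 0, 0, 0, 0], [0, 0, 0, 0, 0, 0]])

```text
clock: 24.38
eef_pos: [539.1, 43.6, 143.3]
tool_rot: [-2.095, 0.002, -1.805]
force: [-0.6, -0.3, 0.1]
width: 0.2
```

apply_moves(targets=[[0, 0.08, 0, 0, 0, 0], [0, 0.08, 0, 0, 0, 0], [0, 0, 0, 0, 0, 0]])

```text
clock: 24.75
eef_pos: [538.7, 43.9, 141.4]
tool_rot: [-2.09, 0.003, -1.806]
force: [3.6, -2.4, 17.1]
width: 0.2
```

```bash
python3 -c "
from h import *
kp()"
```

```text
t 24.75 TCP in rest [-31.5 -65.8  29. ] F rest [-5.  -1.5 16.9] M [-0.37  0.51  0.01] w 0.2
theta 0.13 r 111.8
```

apply_moves(targets=[[0, 0.06, 0, 0, 0, 0], [0, 0, 0, 0, 0, 0]])

```text
clock: 25.0
eef_pos: [538.7, 43.9, 141.0]
tool_rot: [-2.087, 0.003, -1.806]
force: [5.4, -3.8, 27.1]
width: -0.1
```

```bash
python3 -c "
from h import *
kp()"
```

```text
t 25.0 TCP in rest [-31.4 -65.8  28.7] F rest [-8.2 -2.5 26.5] M [-0.57  1.16 -0.03] w -0.1
theta 0.127 r 111.7
```

apply_moves(targets=[[0, -0.3, 0, 0, 0, 0], [0, -0.6, 0, 0, 0, 0], [0, -0.9, 0, 0, 0, 0], [0, -0.9, 0, 0, 0, 0], [0.4, -0.9, 0, 0, 0, 0], [0.8, -0.3, 0, 0, 0, 0], [0.8, 0, 0, 0, 0, 0], [0.9, 0, 0, 0, 0, 0], [0.9, 0, 0, 0, 0, 0], [0.9, 0, 0, 0, 0, 0], [0.6, 0, 0, 0, 0, 0], [0, 0, 0, 0, 0, 0]])

```text
clock: 26.5
eef_pos: [561.5, -181.8, 270.5]
tool_rot: [-2.095, 0.001, -1.808]
force: [-0.2, -0.4, -0.4]
width: -0.0
```

```bash
python3 - <<'E'
from h import *
kp();red()
s=cv2.imread("pics/r_scene.png");t=cv2.imread("pics/r_top.png")
cv2.imwrite("pics/c7.png",cv2.convertScaleAbs(np.hstack([crop(0,s,335,275,67,100,400,600),crop(0,t,225,165,67,100,400,600)]),alpha=1.4))
for P in([-32,-65,23.5],[-32,-65,28.5],[-32,-45,34]): print(P,proj("scene",c+R.apply(P))[0]+[-.2,1.6],proj("top",c+R.apply(P))[0])
E
```

```text
t 26.5 TCP in rest [ -31.1 -279.8  178.3] F rest [ 0.1 -0.4 -0.3] M [-0.01 -0.51  0.03] w -0.0
theta 0.467 r 363.8
scene [([361, 278, 5, 7, 17], array([362.7, 281.1]))]
 theta [0.067] res [ 0.2 -0.2]
top [([274, 209, 10, 8, 59], array([278.5, 212.6]))]
 theta [0.009] res [-0.2 -0. ]
rest [-31.9 -66.5  26.2] 2.8
[-32, -65, 23.5] [364.30313983 282.18772917] [278.27402765 212.84724417]
[-32, -65, 28.5] [363.33899065 281.23147624] [278.47109265 211.53852526]
[-32, -45, 34] [367.18792508 286.89608483] [271.32779808 207.58597888]
```

View pics/c7.png

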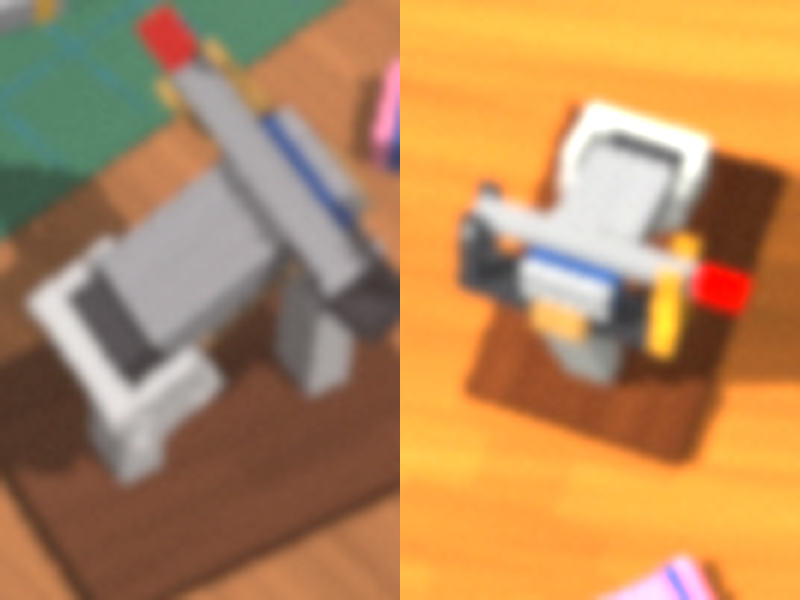

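The last crops show the bar lying between both catch prongs at scene-crop (165,95) and (215,50), with the tab beyond it. The punch is still in the shoe under it, and the robot is clear.

```bash
python3 -c "
from cell import *
print(finish_job())"
```

```text
the job is handed in; nothing more can be done
None
```

I put the blue-banded punch away and closed the keeper. I handed the job in at about 26.6 s of the 61 s allowed, with the robot clear of everything.

**Punch:** It lies flat on the rest, same side up, with its dark end between the shoe's cheeks and pressed against the stop. I let go of it while it was resting there. My first try at lowering it touched a cheek with about 15 N, so I lifted it, shifted it 3 mm and lowered it again.

**Keeper:** The tab slipped out of the grip about halfway over. I finished the swing by pushing with the closed fingers. The bar came to a hard stop at 27 N, with the fingertips 28.7 mm above the rest against 28.5 mm expected when home. The last pictures show it between both catch prongs.

**Checks that disagreed:**
- **Keeper angle:** The two cameras gave 0.07 and 0.01 rad, where 0 is closed. I put the difference down to camera calibration and to seeing only the tab's top faces.
- **Height of the rest:** My camera estimate came out about 7 mm lower than where the punch actually touched down, so I used the contact height.

I did not check the other objects on the bench in the final pictures; the arm made no contact with them that I know of.

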